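# Draw the lowest cover plate from the magazine and lay it in the screwdriving nest

## Task

Pull the lowest cover plate out of the gravity-fed magazine by its protruding end, so that the little outlet flap swings shut behind it and the other three plates stay stacked in the magazine. Then set that plate down, without dropping it, flat on the deck of the screwdriving nest between its four pins and two end walls, and let go; leave the other things on the bench alone.

Things in the scene. Friction and masses are not known exactly. Their poses are not given: they have to be found in the camera images.
- magazine: Fixed gravity magazine: open-topped rack of steel corner angles on a grey base, 128 mm long, foot 110 mm wide, 80 mm high. Origin: centre of its underside on the bench; +x points out of the outlet, the way plates are pulled; z up. Its floor is 35 mm up. A gate (outer face at x = 65 mm) shuts the outlet end from 47 to 80 mm up: the 12 mm slot below passes one plate.
- outlet (a point): Middle of the outlet slot's lower edge, at the gate's outer face, 35 mm above the bench. Axes as the magazine's.
- outlet_flap (a joint): Spring flap over the slot, 56 mm wide, 15 mm long, hinged at its top edge 52 mm above the bench, swinging outward and up. 0 = hanging shut, positive = open (rad). At the start it rests on the protruding plate at about 1 rad, reaching 15 mm out from the gate; a weak spring (under 2 N at its tip) shuts it once the plate is out.
- bottom_plate: Lowest cover plate: aluminium, 120 x 60 x 8 mm, about 0.15 kg; origin: centre of its underside, x along its 120 mm. Lies 35 mm above the bench, its +x end standing out 46 mm beyond the gate, free beneath and at both long edges (pinch its 60 mm width from above). Clear of the slot after 80 mm of pull; the stack on it then drops 8 mm. Both ends are alike: either may go first in the nest.
- upper_plate1: Plate number 2 from the bottom of the stack, like the lowest plate (120 x 60 x 8 mm, origin at the centre of its underside). It must stay in the magazine; it starts 43 mm above the bench and ends 8 mm lower.
- upper_plate2: Plate number 3 from the bottom of the stack, like the lowest plate (120 x 60 x 8 mm, origin at the centre of its underside). It must stay in the magazine; it starts 51 mm above the bench and ends 8 mm lower.
- upper_plate3: Plate number 4 from the bottom of the stack, like the lowest plate (120 x 60 x 8 mm, origin at the centre of its underside). It must stay in the magazine; it starts 59 mm above the bench and ends 8 mm lower.
- nest_deck (a point): Middle of the nest deck's top face, 35 mm above the bench; x along the nest (the plate's length goes along it), y across, z up. Four steel pins, 8 mm thick with tapered tips, at 20 mm either side in x and 36.5 mm in y (65 mm clear between), rise 10 mm over the deck; two end walls 126 mm apart rise 7 mm. Lower the plate over them; fingers have room on its long edges beyond 26 mm from the middle.
- nest: Screwdriving nest, fixed: dark foot plate 170 x 110 x 8 mm carrying a white deck 42 mm wide (narrower than the plate, so fingers pass either side), steel pins and end walls. Origin: centre of its underside, on the bench below the deck's middle; axes as the deck's.
- bottle: Bystander: white bottle 52 mm across, 110 mm high, origin at the centre of its underside.
- driver: Bystander: black-handled screwdriver lying on the bench.
- screw_tray: Bystander: blue open tray 120 x 90 x 35 mm, origin at the centre of its underside.
- cup: Bystander: grey cup 66 mm across, 70 mm high, origin at the centre of its underside.
Not all that is in view belongs to the job. What is shaped like the upper_plate3 but brown is not meant.

How it is judged:
By the outcome, as a careful person would: the job done as asked, in the order asked, and still so for the second after the job is handed in, with the robot touching nothing.
It also fails if it takes over 40 s, if anything falls off the work surface, if the arm or the gripper's body presses on something with over 40 N, if the wrist force passes 120 N, or if a joint passes its speed limit or range.

## Robot

A 6-joint arm with a two-finger parallel gripper is mounted at the origin on the work surface. World frame = base frame: x ahead of the robot, y to its left, z up, the work surface at z = 0. Lengths are in mm, angles in rad, forces in N, time in s.
With the tool pointing down it reaches from about 350 to 975 mm from the base axis. Payload 7.1 kg.
Tool frame: the origin (TCP) lies on the front face of the gripper's body, between the roots of the fingers; the fingertips stand 80 mm ahead of it and the grasp point (between the pads) lies 61 mm ahead of it (env.tips_ahead is the distance from the TCP to the fingertips, in mm); z points along the fingers, y is the line along which they close (so a half turn about z gives the same grasp; the last joint's range is limited). The gripper opens to 88 mm and grips with 3 to 60 N. Pads are 20 mm wide; open, the fingers measure 115 mm over their backs; the gripper's body (75 mm by 178 mm) begins 61 mm behind the grasp point.
Start: joints at [-1.32, 0.423, 1.63, -0, 1.089, -0.019], TCP at [166.605, -602.369, 302.675] pointing down, gripper open.
Joint ranges: [-3, 3], [-0.9, 2.11], [0.09, 2.58], [-1.31, 4.45], [0.11, 2.69], [-2.54, 2.54]. Speed limits (rad/s): [2.39, 2.39, 3.01, 3.14, 3.14, 3.14].

## Interface

Orientations are given as a unit quaternion [x, y, z, w].
In Python, from station import env, set_gripper, viewer, workorder gives the robot as it stands. Calls block until the motion is done:
- env.reach(position, orientation): joint-space move of the TCP to a pose.
- env.move_l(position, rot=None, rate=150, f_stop=None): straight line of the TCP; rot=None keeps the orientation; rate is the mean speed in mm/s. With f_stop (N) it stops when the force on the tool has changed by that much, and returns True; else False.
- env.move_joints(angles): joint-space move.
- set_gripper(opening): finger opening in mm; the grip force is fixed at half the most; returns when the fingers have stopped.
- env.hold(seconds).
- env.ik(position, orientation): joint angles nearest the present ones, or None.
- env.read_state(): the state.
- viewer.camera(name): name is "scene" or "side" or "wrist"; returns the picture (384x512x3 uint8, blue, green, red); there is no depth.
- viewer.camera_params(name): a dict with "fx", "fy", "cx", "cy" (pixels), "pose" (4x4, takes a point from camera to world coordinates); the wrist camera has in their place "tool_from_camera" (4x4, takes a point from camera to tool coordinates, whose origin is the TCP and whose axes are the flange's). Camera axes: x right, y up, looking along -z (the intrinsics and any distortion apply to the point x, -y, -z); pixel columns grow to the right and rows downward; lengths in mm; the calibration is good to about 2 mm. A picture is of the moment at which its call begins: read the wrist's pose just before it. camera_params takes no time and is no camera call.
A pose or a line that the arm cannot do raises env.IKError and nothing moves.
- workorder.sign_off(): hands the job in; it is judged then, once.
The state is a dict: "time_s": time; "qpos": joint angles; "dq": joint speeds; "tau": joint torques, N m; "tool_pos": TCP position; "orientation": TCP orientation; "force": force on the tool from outside, world axes, zero at the start; "wrist_torque": the same for the moment, N m; "width": finger opening in mm; "grip_force": force on a finger pad.
Only numpy, scipy, OpenCV 4.12 (cv2) and the standard library are available. Lean on these libraries where they do the work, as an engineer would, in place of code of your own. Each camera call takes 0.05 s, during which the arm holds its last target. There are 200 camera calls.

## Working session

There is one attempt and no reset: what is moved stays moved. The work goes in short steps, each a Python script; the robot and the scene stay as the last script left them, time stands still between calls to the robot, and variables do not carry over. Pictures are saved under pics/ and viewed, at most 10 in all, crops included, and the job is handed in when it is done.

```bash
mkdir -p pics; ls
python3 - <<'E'
from station import env,viewer
import cv2,json
s=env.read_state();print(s)
for n in("scene","side","wrist"):
    cv2.imwrite(f"pics/{n}0.png",viewer.camera(n));print(n,viewer.camera_params(n))
E
```

```text
pics
{'time_s': 0.0, 'qpos': array([-1.31997729e+00,  4.23868710e-01,  1.63068253e+00, -5.36125228e-06,
        1.08859475e+00, -1.90070592e-02]), 'dq': array([ 0.00238295, -0.00055137, -0.00232774,  0.00056373,  0.00132896,
       -0.00059706]), 'tau': array([-2.89453877e-03, -5.44637167e+01, -2.73669916e+01,  6.43849466e-02,
        2.27975420e-02, -1.24461562e-04]), 'tool_pos': array([ 166.51469563, -601.96207251,  301.88713645]), 'orientation': array([ 9.90912564e-01,  1.34505343e-01, -9.21767914e-05, -7.71179469e-04]), 'force': array([ 0.73850407, -0.20840357,  0.14192687]), 'wrist_torque': array([ 0.01789997, -0.00593775, -0.03052005]), 'grip_force': 0.0, 'width': 87.74462985073708}
scene {'fx': 399.06125063300726, 'fy': 399.06125063300726, 'cx': 256.6306289756331, 'cy': 195.7064335902346, 'pose': array([[ 7.99814904e-01, -4.11558493e-01,  4.36939042e-01,
         1.05967935e+03],
       [ 6.00217807e-01,  5.41221624e-01, -5.88912335e-01,
        -7.44421970e+02],
       [ 5.89101505e-03,  7.33279456e-01,  6.79901857e-01,
         9.14652794e+02],
       [ 0.00000000e+00,  0.00
[... 288 characters left out ...]
3905651e-01,  6.86638146e-01,
         8.69708045e+02],
       [-6.65119079e-04,  6.93274910e-01,  7.20672920e-01,
         9.72793028e+02],
       [ 0.00000000e+00,  0.00000000e+00,  0.00000000e+00,
         1.00000000e+00]])}
wrist {'fx': 287.72580088457767, 'fy': 287.72580088457767, 'cx': 255.12785698704923, 'cy': 188.77749654904042, 'tool_from_camera': array([[ 3.43381889e-05,  9.68560774e-01,  2.48777060e-01,
         6.71962746e+01],
       [ 9.99999959e-01,  3.74885890e-05, -2.83981829e-04,
        -9.61655035e-01],
       [-2.84379961e-04,  2.48777059e-01, -9.68560733e-01,
        -8.31429842e+01],
       [ 0.00000000e+00,  0.00000000e+00,  0.00000000e+00,
         1.00000000e+00]])}
```

View pics/scene0.png

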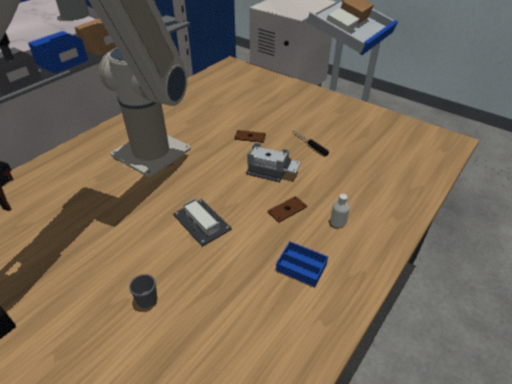

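View pics/side0.png

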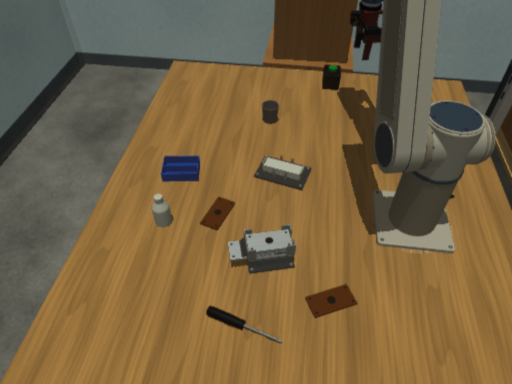

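The scene picture shows the magazine at about (268,160) with its plate protruding towards (293,168), and the nest deck at about (202,216). The side picture shows the magazine at (270,242), the plate end at (236,252) and the nest at (284,168). Two brown decoy plates lie on the bench.

```bash
cat > h.py <<'E'
import numpy as np,cv2
from scipy.spatial.transform import Rotation as R
from station import env,set_gripper,viewer,workorder
def pix(P,T,u,v,z):
    d=T[:3,:3]@np.array([(u-P['cx'])/P['fx'],-(v-P['cy'])/P['fy'],-1]);o=T[:3,3]
    return (o+d*(z-o[2])/d[2]).round(1)
def fix(n,u,v,z): P=viewer.camera_params(n);return pix(P,P['pose'],u,v,z)
def wristT(s):
    T=np.eye(4);T[:3,:3]=R.from_quat(s['orientation']).as_matrix();T[:3,3]=s['tool_pos']
    return T@viewer.camera_params('wrist')['tool_from_camera']
def proj(P,T,p):
    c=T[:3,:3].T@(np.array(p,float)-T[:3,3]);return np.array([P['cx']+P['fx']*c[0]/-c[2],P['cy']+P['fy']*c[1]/c[2]]).round(1)
def down(yaw): # tool z down, tool y (closing line) at heading yaw+90, tool x along yaw
    x=np.array([np.cos(yaw),np.sin(yaw),0]);z=np.array([0,0,-1.]);return R.from_matrix(np.c_[x,np.cross(z,x),z]).as_quat()
def snap(name):
    s=env.read_state();im=viewer.camera('wrist');cv2.imwrite(f'pics/{name}.png',im);np.save(f'pics/{name}.npy',wristT(s));return im
E
python3 - <<'E'
from h import *
for n,u,v,z in[('scene',270,153,75),('side',269,240,75),('scene',298,168,43),('side',231,251,43),('scene',202,216,35),('side',284,167,35),('scene',190,203,35),('scene',216,230,35),('side',264,162,35),('side',304,174,35)]:print(n,u,v,fix(n,u,v,z))
E
```

```text
scene 270 153 [425.4 187.   75. ]
side 269 240 [417.  190.6  75. ]
scene 298 168 [529.  210.9  43. ]
side 231 251 [517.7 217.9  43. ]
scene 202 216 [ 415.9 -157.3   35. ]
side 284 167 [ 403.1 -147.6   35. ]
scene 190 203 [ 346.4 -137.8   35. ]
scene 216 230 [ 488.2 -175.    35. ]
side 264 162 [ 472.  -163.1   35. ]
side 304 174 [ 335.4 -123.    35. ]
```

Run:
```python
from h import *
env.reach([410,-153,200],down(-0.26));a=snap('wn')
env.reach([500,210,200],down(0.25));b=snap('wm')
print(env.read_state()['time_s'],env.read_state()['qpos'])
for n,im in(('wn',a),('wm',b)): cv2.imwrite(f'pics/{n}L.png',cv2.resize(im,(800,600),interpolation=cv2.INTER_CUBIC))
```

```text
3.5417 [ 3.73664856e-01  4.48007027e-01  1.88302638e+00 -1.98753002e-04
  8.10885431e-01  1.69634148e+00]
```

View pics/wnL.png

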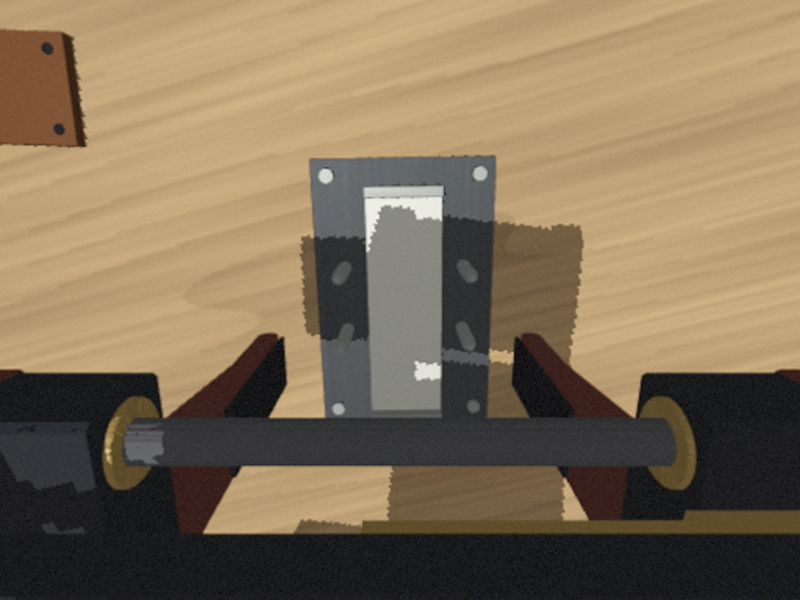

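View pics/wmL.png

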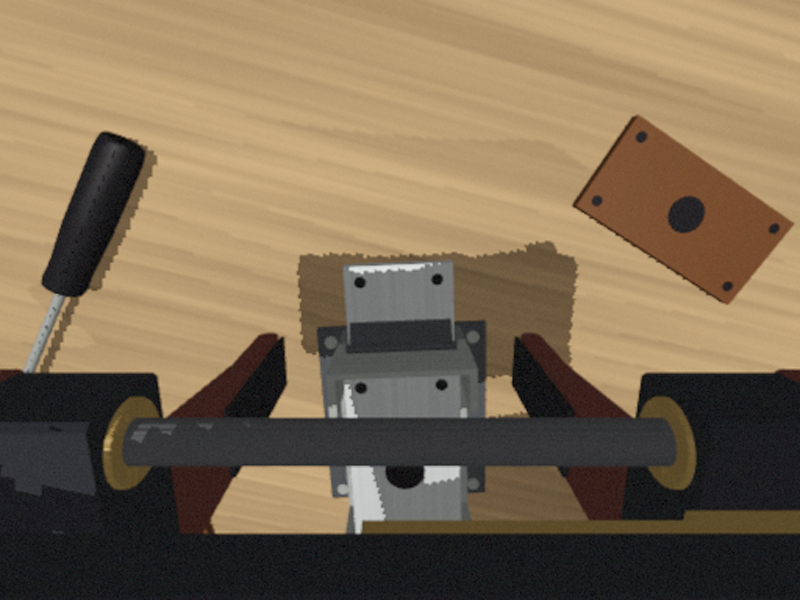

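The nest picture (800x600) shows the deck's far edge at (365,198)-(443,197), its near edge at (371,410)-(441,410), and the foot's far corners at (310,159) and (495,156). The magazine picture shows the plate's end corners at (344,267) and (453,262), with its edges running to (348,345) and (455,343) at the flap.

Run:
```python
from h import *
P=viewer.camera_params('wrist')
k=512/800
for n,L in(('wn',[(365,198,35),(443,197,35),(371,410,35),(441,410,35),(363,187,42),(443,186,42),(310,159,8),(495,156,8),(327,417,8),(487,417,8)]),('wm',[(344,267,43),(453,262,43),(348,345,43),(455,343,43),(360,283,43),(437,279,43),(361,388,67),(441,385,67),(318,328,8),(486,321,8)])):
    T=np.load(f'pics/{n}.npy')
    for u,v,z in L: print(n,u,v,pix(P,T,(u+.5)*k-.5,(v+.5)*k-.5,z))
```

```text
wn 365 198 [ 470.6 -150.1   35. ]
wn 443 197 [ 460.3 -191.    35. ]
wn 371 410 [ 348.  -118.8   35. ]
wn 441 410 [ 337.  -160.1   35. ]
wn 363 187 [ 476.4 -151.2   42. ]
wn 443 186 [ 466.2 -191.7   42. ]
wn 310 159 [ 500.  -122.9    8. ]
wn 495 156 [ 473.7 -228.2    8. ]
wn 327 417 [336.9 -82.9   8. ]
wn 487 417 [ 308.9 -188.     8. ]
wm 344 267 [513.1 244.   43. ]
wm 453 262 [530.3 187.4  43. ]
wm 348 345 [469.7 232.   43. ]
wm 455 343 [485.8 173.5  43. ]
wm 360 283 [506.6 233.5  43. ]
wm 437 279 [519.1 193.3  43. ]
wm 361 388 [457.6 219.6  67. ]
wm 441 385 [469.5 179.4  67. ]
wm 318 328 [462.5 254.1   8. ]
wm 486 321 [493.6 150.6   8. ]
```

Run:
```python
from h import *
print('bottle',fix('side',163,222,5),fix('scene',340,223,5))
d=np.array([np.cos(.293),np.sin(.293),0]);q=down(.293)
g=np.array([521.7,215.7,100])-13*d
env.reach(g+[0,0,80],q)
print(env.move_l(g,rate=120,f_stop=15))
set_gripper(50)
s=env.read_state();print(s['time_s'],s['tool_pos'],s['width'],s['grip_force'],s['force'])
im=snap('grip')
cv2.imwrite('pics/gripL.png',cv2.resize(im,(800,600),interpolation=cv2.INTER_CUBIC))
```

```text
bottle [746.3 114.    5. ] [758.  100.9   5. ]
False
5.1583 [509.48170625 211.98101552 100.35563625] 59.631842133524636 30.002102851867676 [-1.14468404 -0.69769514  4.20589439]
```

View pics/gripL.png

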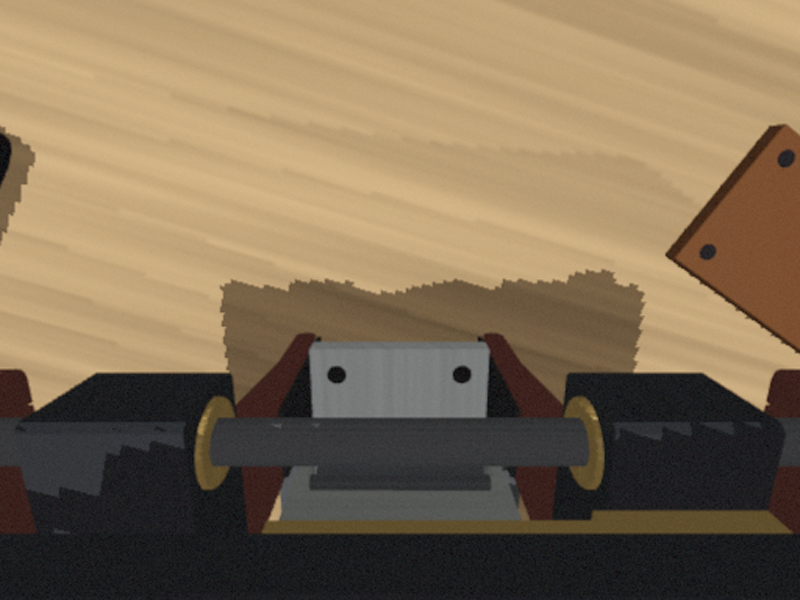

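The plate is pinched squarely (width 59.6 mm, grip 30 N), with its end edge at row 343 and its corners at columns 310 and 490. Next I pull.

Run:
```python
from h import *
d=np.array([np.cos(.293),np.sin(.293),0])
p=env.read_state()['tool_pos']
P=viewer.camera_params('wrist')
def st(t):
    s=env.read_state();print(t,s['time_s'],s['tool_pos'].round(1),round(s['width'],1),s['grip_force'],s['force'].round(1))
print(env.move_l(p+60*d,rate=70,f_stop=30));st('a')
print(env.move_l(p+102*d,rate=70,f_stop=30));st('b')
env.hold(.3)
im=snap('pulled');im2=viewer.camera('side')
env.move_l(p+102*d+[0,0,110],rate=150);st('c')
im3=viewer.camera('side')
c=[cv2.resize(x[200:290,170:310],(400,257),interpolation=cv2.INTER_CUBIC) for x in(im2,im3)]
cv2.imwrite('pics/p1.png',np.vstack([np.hstack(c),cv2.resize(np.hstack([im,snap('up')])[90:],(800,230))]))
```

```text
False
a 6.2167 [566.8 229.3 100.2] 59.5 29.99952346086502 [-0.9  0.2 -0.6]
False
b 6.9667 [606.8 241.3 100.1] 59.3 29.999611973762512 [-0.3  0.1 -1.9]
c 8.25 [606.6 241.2 209.5] 59.7 29.999437630176544 [-0.5  1.  -1.4]
```

View pics/p1.png

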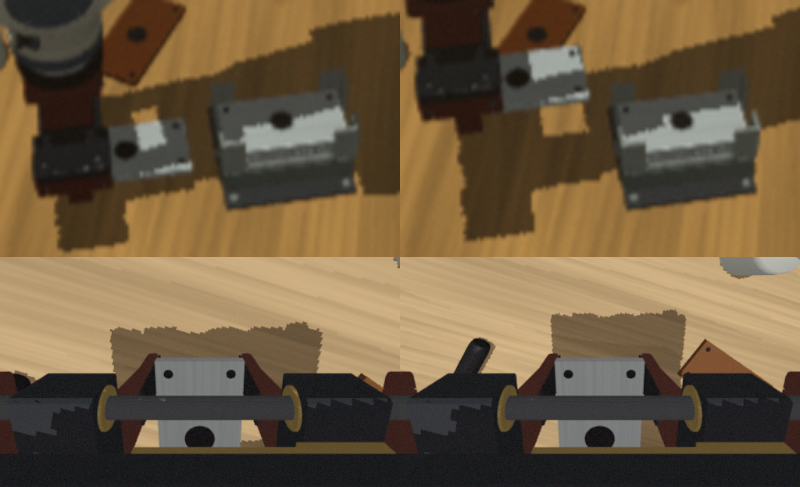

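The plate is out with no slip. The flap hangs shut, and the stack has dropped and stayed in the magazine. Next I hover over the nest and check the alignment.

Run:
```python
from h import *
P=viewer.camera_params('wrist');T=P['tool_from_camera'];k=.64
def tool(u,v,z): # point in tool frame at depth z
    return pix(P,T,(u+.5)*k-.5,(v+.5)*k-.5,z)
e=[tool(311,343,57.2),tool(489,343,57.2)];print(e)
ex=float(np.mean([a[0] for a in e]));ey=float(np.mean([a[1] for a in e]));print(ex,ey)
h=-.247;d=np.array([np.cos(h),np.sin(h),0]);n=np.array([404.2,-155,0])
ex=np.clip(ex,10,16)
t=n+(60-ex)*d
env.reach(t+[0,0,210],down(h))
env.move_l(t+[0,0,128],rate=150);env.hold(.2)
s=env.read_state();print(t,s['time_s'],s['tool_pos'],s['orientation'],down(h),s['width'])
im=snap('hov');im2=viewer.camera('side')
W=np.load('pics/hov.npy')
for y in(21,-21): print('wall inner top',proj(P,W,n+63*d+y*np.array([-d[1],d[0],0])+[0,0,42]))
cv2.imwrite('pics/hovL.png',np.vstack([cv2.resize(im[150:350],(800,312),interpolation=cv2.INTER_CUBIC),cv2.resize(im2[110:200,200:450],(800,288),interpolation=cv2.INTER_CUBIC)]))
```

```text
[array([ 14.8, -30.1,  57.2]), array([14.8, 28.9, 57.2])]
14.8 -0.6000000000000014
[ 448.02819231 -166.05122431    0.        ] 10.8583 [ 448.62022776 -166.23244265  128.91794568] [ 9.92390712e-01 -1.23125022e-01  9.20562792e-04  2.37042002e-04] [ 0.99238356 -0.1231863   0.         -0.        ] 59.595669927020516
wall inner top [221.9 198.4]
wall inner top [290.1 198.4]
```

View pics/hovL.png

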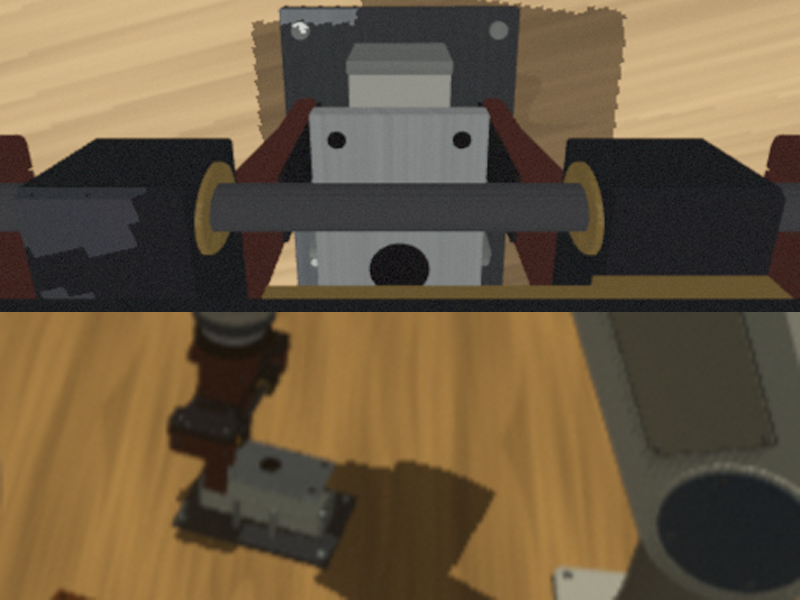

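The far wall's top inner edge sits at row 73 of the crop, about 1 mm farther out than predicted. The wall's columns (347 to 453) and the plate's (311 to 489) are both centred on 400, so the lateral alignment is good. I shift a little in x and lower.

Run:
```python
from h import *
h=-.247;d=np.array([np.cos(h),np.sin(h),0])
t=np.array([448.03,-166.05,0])+.4*d
def st(m):
    s=env.read_state();print(m,s['time_s'],s['tool_pos'].round(2),round(s['width'],1),s['force'].round(1),s['wrist_torque'].round(2))
st('0')
print(env.move_l(t+[0,0,108],rate=40,f_stop=8));st('1')
print(env.move_l(t+[0,0,99.3],rate=15,f_stop=8));env.hold(.2);st('2')
im=snap('low');im2=viewer.camera('side');im3=viewer.camera('scene')
cv2.imwrite('pics/lowL.png',np.vstack([cv2.resize(im[150:350],(800,312),interpolation=cv2.INTER_CUBIC),np.hstack([cv2.resize(im2[125:200,230:334],(400,288),interpolation=cv2.INTER_CUBIC),cv2.resize(im3[180:252,152:252],(400,288),interpolation=cv2.INTER_CUBIC)])]))
```

```text
0 10.9583 [ 448.4  -166.2   128.72] 59.4 [-0.6  0.7 -1.3] [ 0.01 -0.08  0.04]
False
1 11.6083 [ 448.36 -166.13  107.76] 60.0 [ 0.1  0.4 -0.9] [-0.   -0.11  0.04]
True
2 12.3333 [ 448.45 -166.16  100.34] 60.0 [-0.4  0.2  5. ] [-0.    0.07  0.01]
```

View pics/lowL.png

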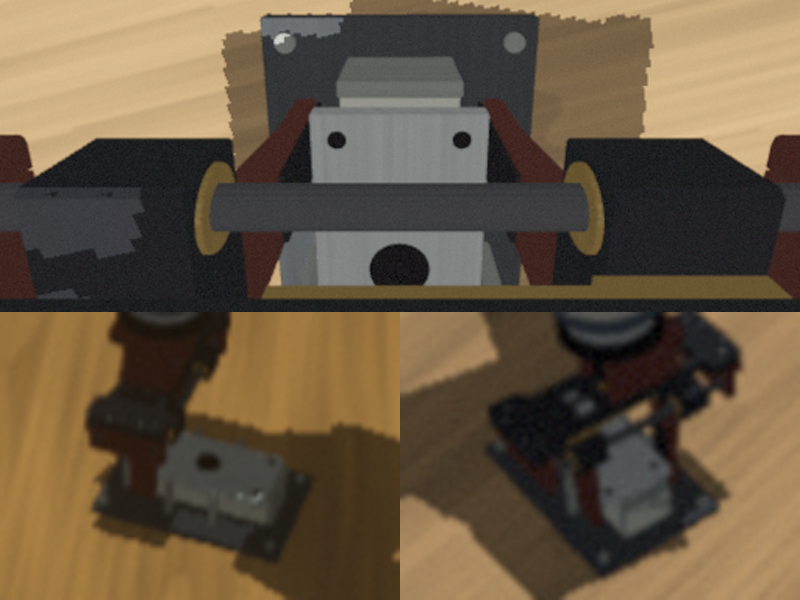

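Contact came exactly at deck height (TCP z = 100.34), and the gap to the far wall is about 3 mm, so the plate is seated. I release and retreat.

Run:
```python
from h import *
set_gripper(86)
p=env.read_state()['tool_pos']
env.move_l(p+[0,0,110],rate=120)
d=np.array([np.cos(-.247),np.sin(-.247),0])
env.move_l(p-45*d+[0,0,110],rate=150);env.hold(.3)
im=snap('rel');im3=viewer.camera('side')
s=env.read_state();print(s['time_s'],s['tool_pos'],s['force'],s['width'])
cv2.imwrite('pics/relL.png',np.vstack([cv2.resize(im[40:300],(720,366),interpolation=cv2.INTER_CUBIC),cv2.resize(im3[125:290,200:450],(720,230))[:,:]]))
```

```text
15.0083 [ 404.7439915  -155.09130766  209.87574243] [-0.10621828  0.32823732  0.14128123] 85.78611247092569
```

View pics/relL.png

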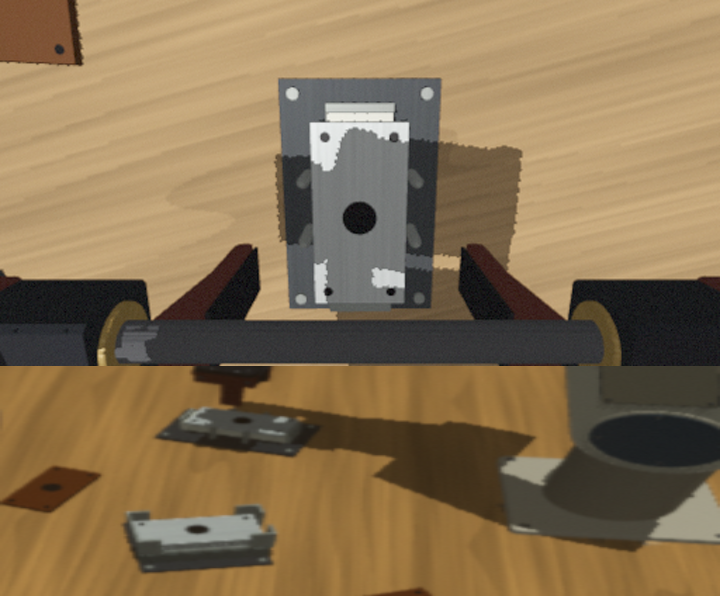

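The plate lies between the pins, but the gaps to the end walls need a closer look. I use one enlarged crop for that.

Run:
```python
from h import *
im=cv2.imread('pics/rel.png');P=viewer.camera_params('wrist');W=np.load('pics/rel.npy')
h=-.247;d=np.array([np.cos(h),np.sin(h),0]);n=np.array([404.7,-155.1,0])
for nm,x,z in(('far wall inner top',63,42),('far wall base',63,35),('plate far top',60,43),('plate near top',-60,43),('near wall top in',-63,42),('near raised',-62,50),('near wall outer top',-68,42)):
    print(nm,proj(P,W,n+x*d+[0,0,z]),'left/right',proj(P,W,n+x*d+30*np.array([-d[1],d[0],0])+[0,0,z])[0],proj(P,W,n+x*d-30*np.array([-d[1],d[0],0])+[0,0,z])[0])
a=im[105:143,210:300];b=im[232:270,210:300]
f=lambda x:cv2.resize(x,(720,300),interpolation=cv2.INTER_NEAREST)
cv2.imwrite('pics/ends.png',np.vstack([f(a),f(b)]))
```

```text
far wall inner top [255.8 119.8] left/right 220.4 291.1
far wall base [255.8 119.7] left/right 221.4 290.2
plate far top [255.8 123.5] left/right 220.4 291.2
plate near top [255.7 252.7] left/right 224.2 287.2
near wall top in [255.7 255.1] left/right 224.4 287.0
near raised [255.7 258.2] left/right 223.4 288.0
near wall outer top [255.7 259.8] left/right 224.5 286.9
```

View pics/ends.png

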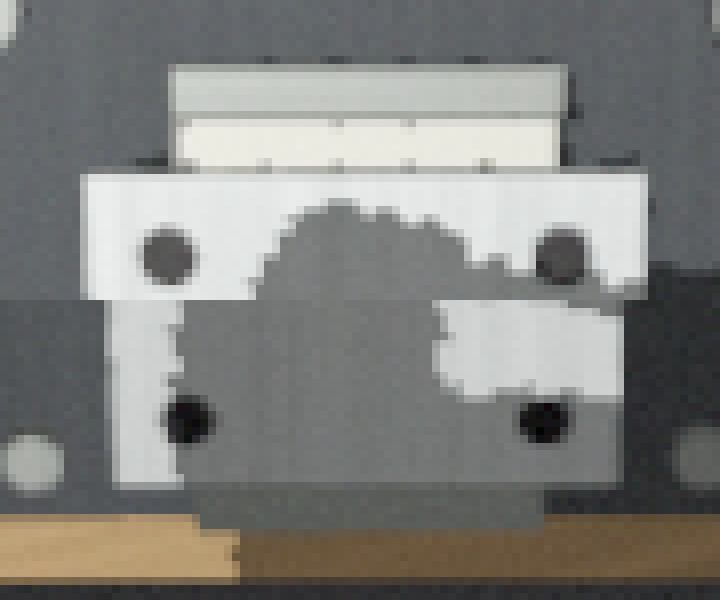

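The far edge is at row 126.9 and the near edge at 255.7. Those fit a plate lying flat at z = 43, about 3 mm towards the near wall. A plate riding on the wall would show its near edge at about row 259, and the near wall's top is fully uncovered. It is seated, so I hand in.

```bash
python3 -c "
from h import *
print(workorder.sign_off())"
```

```text
the job is handed in; nothing more can be done
None
```

The lowest plate is out of the magazine and lies flat in the nest, close against the near end wall and released; the flap is shut, the other three plates are still stacked, and the job was handed in at about 15 s on the robot's clock (no verdict was returned).

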